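# Close the glitter tube and set the shaker's clamp screw

## Robot

A 6-joint arm with a two-finger parallel gripper is mounted at the origin on the work surface. World frame = base frame: x ahead of the robot, y to its left, z up, the work surface at z = 0. Lengths are in mm, angles in degrees, forces in N, time in s.
With the tool pointing down it reaches from about 300 to 850 mm from the base axis. Payload 4.2 kg.
Tool frame: the origin (TCP) lies midway between the tips of the shut fingers; the grasp point (between the pads) lies 19 mm behind it (env.hold_point_z is the z of the grasp point in the tool frame, in mm); z points along the fingers, y is the direction in which the jaws open and shut (so a half turn about z gives the same grasp; the last joint's range is limited). The gripper opens to 91 mm and grips with 3 to 60 N. Pads are 32 mm wide; open, the fingers measure 118 mm over their backs; the gripper's body (76 mm by 178 mm) begins 60 mm behind the grasp point.
Start: joints at [62.051, 18.312, 89.639, -0, 72.044, -1.146], TCP at [259.286, 513.239, 213.976] pointing down, gripper open.
Joint ranges: [-177.97, 177.97], [-48.28, 115.42], [12.27, 149.76], [-77.06, 257.06], [2.81, 150.46], [-146.56, 146.56]. Speed limits (degrees/s): [147.25, 147.25, 180, 180, 180, 180].

## Interface

Orientations are given as [roll, pitch, yaw] about the fixed x, y, z axes, in that order (R = Rz(yaw) Ry(pitch) Rx(roll)).
In Python, from workcell import env, grab_frame, camera_params, spotter gives the robot as it stands. The module is installed in compiled form; this text tells all that it offers.
- The arm moves only by the shell command python3 -m jog 'ROWS' [FORCE]. ROWS is text: rows parted by semicolons, each of 7 numbers parted by spaces: the turn, a rotation vector about the world's x, y, z in units of 5 degrees (1.0 is 5 degrees), then the shift along the world's x, y, z in units of 25 mm (1.0 is 25 mm), then the opening, from 0 (shut) to 1 (fully open). A call has 1 to 5 rows; each row is the pose to reach, as a shift and turn from the pose commanded when the call began; what a row does not reach only later rows make up. A row lasts 1/8 s, in which the tool goes at most 62.5 mm and 10.7 degrees, less where a joint would pass 70% of its speed; a pose out of reach is approached as far as the arm can. A call with a gripper value outside its range is refused whole. The fingers move at their own pace and stop on an object; FORCE is the grip in N (left out, the last holds). Time passes only in rows, so rows that repeat a pose let the fingers close. It gives the time, the measured TCP pose, the force and the opening at its end, in the units of the state.
- env.state(): the state, without advancing time (a new reading comes with each control period).
- grab_frame(name): name is "side" or "top" or "wrist"; returns the picture (480x640x3 uint8, red, green, blue); there is no depth.
- camera_params(name): a dict with "K" (3x3 intrinsics, pixels), "rvec" (rotation vector, rad) and "tvec" (3), from world to camera coordinates, as OpenCV has them. Camera axes: x right, y down, z forward; pixel columns grow to the right and rows downward; lengths in mm; the calibration is good to about 2 mm. The wrist camera is an equidistant fisheye: a pixel r from the principal point sees the ray r / f radians off the axis. A picture is of the moment at which its call begins: read the wrist's pose just before it. camera_params takes no time and is no camera call; for the wrist camera it gives the pose at the moment of the call.
- env.job_done(): hands the job in, once; it reports no verdict.
Trained networks look in the newest picture that a camera, given by its name, has taken for a name from the list of things; names that differ only in an ending like _2 or _b are one class to them, and where a whole thing is asked for, a point or a joint stands for the part that bears it (a point fixed in the world has none). Each returns a list of dicts, best first, with "conf" (0 to 1); they miss things now and then, are a little off and sometimes report something else, mostly with a low value. They report only what shows in the picture. A call takes as long as a camera call.
- spotter.look_for(query, camera): "box" ([left, top, width, height] in pixels, round what is visible of it).
- spotter.trace(query, camera): "region" (480x640 bool, what is visible of it) and "box" ([left, top, width, height] in pixels, round what is visible of it).
The state is a dict: "time_s": time; "qpos": joint angles; "qvel": joint speeds; "effort": joint torques, N m; "ee_pos": TCP position; "ee_rot": TCP orientation; "force": force on the tool from outside, world axes, zero at the start; "torque": the same for the moment, N m; "gripper_width": finger opening in mm.
Only numpy, scipy, OpenCV 4.12 (cv2) and the standard library are available. Lean on these libraries where they do the work, as an engineer would, in place of code of your own. Each camera call takes 0.05 s, during which the arm holds its last target. There are 200 camera calls.

## Task

Get the glitter tubes ready for the shaker: press the one open flip cap fully shut, then turn the thumbscrew of the clamp clockwise until it seats firmly against its stop, back it off a quarter turn so that the tube block can float, and finish while still gripping the screw there. Leave the other caps shut and do not push or knock over the baubles, pots and brushes standing about.

Things in the scene. Friction and masses are not known exactly. Their poses are not given: they have to be found in the camera images.
- shaker: Tube shaker, fixed to the table: a grey deck 200 x 360 mm, top 45 mm above the table; origin on the table under the deck's centre, x across the deck (away from the robot at yaw 0), y along it, z up. On the deck stand an aluminium tube block (56 mm in x, y from -48 to +148 mm, top at 93 mm) with four flip-cap tubes in a row at x = 0, y = 120, 73, 26 and -21 mm, and a dark steel clamp bracket (64 x 34 mm, top at 105 mm) with the thumbscrew, its axis at x = 0, y = -120 mm.
- screw (a joint): Thumbscrew's turn, rad: grows clockwise seen from above (tightening); 4.2 is its hard stop, where it seats; starts 1 to 3 rad short of that. Friction about 0.05 N m, and it stays where it is left. It does not move up or down as it turns.
- screw_wing (a point): The thumbscrew's steel wing, standing on a round neck 16 mm across that rises 16 mm above the bracket: an upright bar 44 mm long (this point's x axis), 10 mm thick (11 mm at its two round lobes; y axis), standing from 122 to 158 mm above the table; upright axis of rotation through its middle. The point lies on the axis, 146 mm above the table, and turns with the wing. Pinch it across its thickness from above.
- cap_a (a joint): Flip cap of the tube whose cap stands open at the start (1.5 to 2.1 rad; its place in the row varies): hinge angle, rad; 0 shut, grows as the cap swings up and back, to 2.3 at most. Stiff hinge (0.03 N m): it stays where it is left.
- cap_b (a joint): Flip cap of another tube, shut at the start: hinge angle, rad; 0 shut, grows as the cap swings up and back, to 2.3 at most. Stiff hinge (0.03 N m): it stays where it is left.
- cap_c (a joint): Flip cap of another tube, shut at the start: hinge angle, rad; 0 shut, grows as the cap swings up and back, to 2.3 at most. Stiff hinge (0.03 N m): it stays where it is left.
- cap_d (a joint): Flip cap of another tube, shut at the start: hinge angle, rad; 0 shut, grows as the cap swings up and back, to 2.3 at most. Stiff hinge (0.03 N m): it stays where it is left.
- cap_a_hinge (a point): Middle of the hinge of that open cap, at its tube's rim, 128.5 mm above the table. Fixed on the tube: x points from the tube's axis (17 mm away) out through the hinge, away from the robot, within 0.6 rad of straight ahead; y along the hinge, z up. The tube is 26 mm thick and its rim is at the hinge's height.
- cap_a_top (a point): Centre of the outer (top) face of that open cap: a white disc 32 mm across and 9 mm thick with a thumb tab, which reaches 41 mm from the hinge in all. The point is 17 mm from the hinge along the disc and 9 mm out of its underside; it moves with the cap, z out of the top face, x from the tab towards the hinge. Shut, the face is level, 137.5 mm above the table.
- bauble_a: Bystander: clear glass ball, 72 mm across, with white bands, on a glass stem in a wooden foot 72 mm across; 143 mm tall overall; stands left of the shaker. Origin at the centre of its underside.
- bauble_b: Bystander: plain glass ball, 68 mm across, on a stem in a wooden foot 72 mm across; 130 mm tall overall; stands right of the shaker. Origin at the centre of its underside.
- bauble_c: Bystander: banded glass ball, 64 mm across, on a stem in a wooden foot 72 mm across; 136 mm tall overall; stands beyond the shaker. Origin at the centre of its underside.
- glitter_bowl: Bystander: white ceramic bowl, 90 mm across, 35 mm high, beyond the shaker. Origin at the centre of its underside.
- brush_pot: Bystander: steel pot, 64 mm across, 80 mm high, with brushes reaching to 162 mm; beyond the shaker. Origin at the centre of its underside.
- paint_jar: Bystander: small jar, 38 mm across, 34 mm high, on the shaker's deck in front of the tube block. Origin at the centre of its underside.
- paint_brush: Bystander: brush 160 mm long, lying on the table on the robot's side of the shaker. Origin under its middle.

How it is judged:
By the outcome, as a careful person would: the job done as asked, in the order asked, and still so for the second after the job is handed in, while the arm keeps its last pose, push and grip.
It also fails if it takes over 72 s, if anything falls off the work surface, if the arm or the gripper's body presses on something with over 40 N, if the wrist force passes 120 N, or if a joint passes its speed limit or range.

## Working session

There is one attempt and no reset: what is moved stays moved. The work goes in short steps, Python scripts to look and compute and a shell command to move; the robot and the scene stay as the last step left them, time stands still between calls to the robot, and variables do not carry over. Pictures are saved under pics/ and viewed, about 8 in all and at most 12, crops included, and the job is handed in when it is done.

```bash
mkdir -p pics; cat > h.py <<'E'
import numpy as np, cv2
from workcell import env, grab_frame, camera_params, spotter
def cam(n):
    p=camera_params(n); R=cv2.Rodrigues(np.array(p["rvec"],float))[0]; return np.array(p["K"],float),R,np.array(p["tvec"],float).ravel()
def proj(c,P):
    K,R,t=c; q=np.atleast_2d(P)@R.T+t; q=q@K.T; return q[:,:2]/q[:,2:]
def onz(c,uv,z,fish=False):
    K,R,t=c; d=np.linalg.inv(K)@np.array([uv[0],uv[1],1.])
    if fish:
        r=np.hypot(d[0],d[1]); d=np.array([d[0]/r*np.sin(r),d[1]/r*np.sin(r),np.cos(r)])
    d=R.T@d; o=-R.T@t; return o+d*(z-o[2])/d[2]
def save(n,img): cv2.imwrite("pics/"+n+".png",img[:,:,::-1])
E
python3 - <<'E'
from h import *
for n in ("top","side"):
    im=grab_frame(n); save(n+"0",im); c=cam(n); print(n,"campos",(-c[1].T@c[2]).round())
    for q in ("shaker","screw_wing","cap_a","cap_a_top","bauble_a","brush_pot","glitter_bowl","paint_jar"):
        print(q,[(np.round(d["conf"],2),np.round(d["box"]).tolist()) for d in spotter.look_for(q,n)][:4])
print(env.state()["ee_rot"],env.hold_point_z)
E
```

```text
top campos [ 448.   39. 1315.]
shaker [(np.float64(0.71), [240.0, 231.0, 171.0, 105.0])]
screw_wing [(np.float64(0.61), [377.0, 278.0, 22.0, 16.0])]
cap_a [(np.float64(0.78), [327.0, 272.0, 16.0, 20.0]), (np.float64(0.77), [304.0, 270.0, 16.0, 20.0]), (np.float64(0.7), [258.0, 267.0, 16.0, 21.0]), (np.float64(0.66), [281.0, 260.0, 17.0, 11.0])]
cap_a_top []
bauble_a [(np.float64(0.93), [178.0, 256.0, 41.0, 38.0]), (np.float64(0.88), [254.0, 158.0, 35.0, 42.0])]
brush_pot [(np.float64(0.78), [385.0, 192.0, 34.0, 33.0]), (np.float64(0.5), [327.0, 271.0, 14.0, 22.0])]
glitter_bowl [(np.float64(0.89), [311.0, 184.0, 41.0, 39.0])]
paint_jar [(np.float64(0.61), [324.0, 314.0, 16.0, 12.0])]
side campos [584. 607. 749.]
shaker [(np.float64(0.65), [304.0, 169.0, 131.0, 205.0])]
screw_wing [(np.float64(0.8), [367.0, 164.0, 15.0, 34.0])]
cap_a [(np.float64(0.72), [359.0, 281.0, 31.0, 22.0]), (np.float64(0.71), [364.0, 237.0, 27.0, 17.0]), (np.float64(0.54), [356.0, 251.0, 8.0, 22.0])]
cap_a_top [(np.float64(0.56), [303.0, 166.0, 131.0, 205.0]), (np.float64(0.44), [354.0, 253.0, 9.0, 21.0])]
bauble_a [(np.float64(0.87), [343.0, 368.0, 57.0, 86.0]), (np.float64(0.79), [210.0, 284.0, 48.0, 74.0])]
brush_pot [(np.float64(0.69), [264.0, 145.0, 32.0, 77.0])]
glitter_bowl [(np.float64(0.83), [247.0, 247.0, 50.0, 39.0])]
paint_jar [(np.float64(0.61), [402.0, 242.0, 22.0, 28.0]), (np.float64(0.23), [367.0, 164.0, 11.0, 34.0])]
[ 1.79989539e+02 -1.35377096e-03  1.53198289e+02] -18.8
```

```bash
python3 - <<'E'
from h import *
import cv2
t=cv2.imread("pics/top0.png")[140:350,160:440]; s=cv2.imread("pics/side0.png")[130:400,230:450]
a=cv2.resize(t,None,fx=1.6,fy=1.6,interpolation=2); b=cv2.resize(s,None,fx=1.6,fy=1.6,interpolation=2)
o=np.zeros((600,800,3),np.uint8); o[:336,:448]=a; o[:432,448:800]=b; cv2.imwrite("pics/both.png",o)
c=cam("top")
for n,b,z in (("wing",[377,278,22,16],140),("capY120",[258,267,16,21],137),("cap26",[304,270,16,20],137),("cap-21",[327,272,16,20],137),("open",[281,260,17,11],150),("deck",[240,231,171,105],45),("jar",[324,314,16,12],34+45),("bA",[178,256,41,38],107),("bC",[254,158,35,42],100),("pot",[385,192,34,33],100)):
    print(n,onz(c,(b[0]+b[2]/2-.5,b[1]+b[3]/2-.5),z).round(1))
E
```

```text
wing [495.2 -89.7 140. ]
capY120 [510.  157.5 137. ]
cap26 [505.9  64.2 137. ]
cap-21 [502.3  17.5 137. ]
open [533.9 109.5 150. ]
deck [503.1  36.6  45. ]
jar [424.9  22.1  79. ]
bA [515.4 300.9 107. ]
bC [722.2 154.2 100. ]
pot [ 661.3 -124.2  100. ]
```

View pics/both.png

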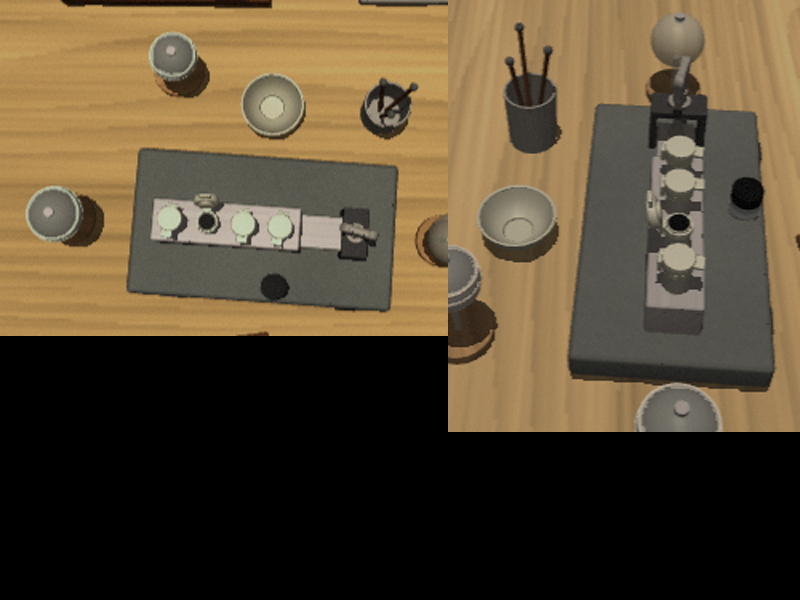

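The pictures show a straight row of tubes. The open cap is on the y=73 tube, standing up behind it at crop (206,200), with its hinge almost straight along +x. The wing is at full-image pixel (384,285), slanted. I'll move above the shaker for a close wrist look.

```bash
python3 -m jog '0 0 -2 2 -3.4 2 0;0 0 -4 4 -6.8 4 0;0 0 -6 6 -9 4 0;0 0 -8.4 7 -11 4 0;0 0 -10.5 8 -12.5 4 0' 40
```

```text
time_s: 1.52
ee_pos: [419.0, 262.8, 305.9]
ee_rot: [179.9, -0.0, 101.4]
force: [0.9, 1.2, -0.1]
gripper_width: 43.8
```

```bash
python3 -m jog '0 0 -2 1 -2 0 0;0 0 -2.2 2 -4 0 0;0 0 -2.2 2.4 -5.5 0 0;0 0 -2.2 2.4 -5.5 0 0'; python3 - <<'E'
from h import *
s=env.state(); print(s["ee_pos"],s["ee_rot"],s["time_s"])
c=cam("wrist"); im=grab_frame("wrist"); save("w1",im); print(c[0],(-c[1].T@c[2]).round(1))
for q,z in (("screw_wing",150),("cap_a",137.5)):
    for d in spotter.trace(q,"wrist")[:5]:
        ys,xs=np.nonzero(d["region"]); r=cv2.minAreaRect(np.c_[xs,ys].astype(np.float32))
        print(q,round(d["conf"],2),np.round(d["box"]),"cen",r,onz(c,r[0],z,True).round(1))
E
```

```text
time_s: 2.02
ee_pos: [478.6, 124.7, 305.1]
ee_rot: [180.0, 0.0, 90.5]
force: [-0.1, 0.9, -0.4]
gripper_width: 4.0
[478.60771689 124.73368569 305.05365051] [1.79990069e+02 1.97825997e-02 9.04701248e+01] 2.025
[[371.64829954   0.         324.50818913]
 [  0.         371.64829954 237.5675498 ]
 [  0.           0.           1.        ]] [480.  190.3 475.9]
cap_a 0.89 [336. 171.  48.  37.] cen ((360.4130859375, 188.23500061035156), (33.26070785522461, 44.98070526123047), 76.60750579833984) [513.5 155.7 137.5]
cap_a 0.84 [373. 224.  26.  31.] cen ((386.5, 239.5), (33.0, 23.0), 90.0) [539.7 107.5 137.5]
cap_a 0.7 [449. 249.  56.  35.] cen ((475.1888732910156, 269.5337829589844), (38.9661865234375, 56.950584411621094), 87.61405944824219) [634.4  76.6 137.5]
```

View pics/w1.png

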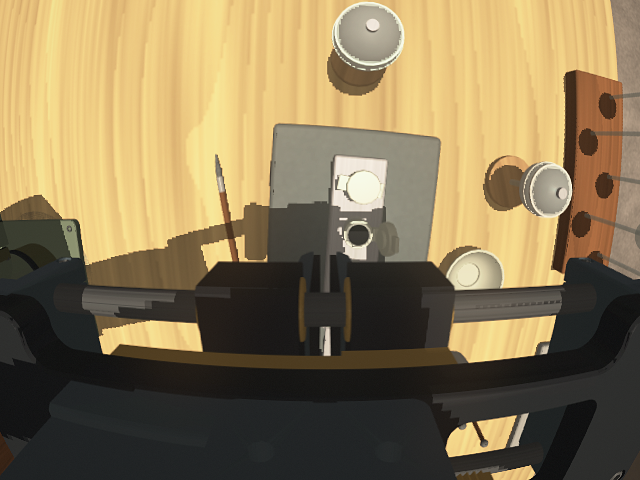

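The wrist view shows the open tube's mouth at (358,235), about (510,111) in world coordinates. Its cap stands upright beyond it at px x 373–399, reaching about x=543. Next I go behind the cap with the fingers shut.

```bash
python3 -m jog '0 0 0 2.2 -0.3 0 0;0 0 0 3.9 -0.6 -1 0;0 0 0 3.9 -0.6 -3.4 0;0 0 0 3.9 -0.6 -5.5 0;0 0 0 3.9 -0.6 -6.2 0'
```

```text
time_s: 2.8
ee_pos: [573.0, 113.1, 146.1]
ee_rot: [-179.6, 0.0, 90.8]
force: [0.2, 0.1, 0.0]
gripper_width: 0.2
```

```bash
python3 - <<'E'
from h import *
im=grab_frame("side"); save("s1",cv2.resize(im[150:350,260:480],None,fx=2.5,fy=2.5,interpolation=2)); 
c=cam("wrist"); w=grab_frame("wrist"); save("w2",w)
s=env.state(); print(s["ee_pos"],s["force"],s["gripper_width"],s["time_s"])
E
```

```text
[573.66126552 113.13056255 147.39964297] [-0.2870819   0.07155326 -0.15233271] 0.4685554735751182 2.9
```

View pics/s1.png

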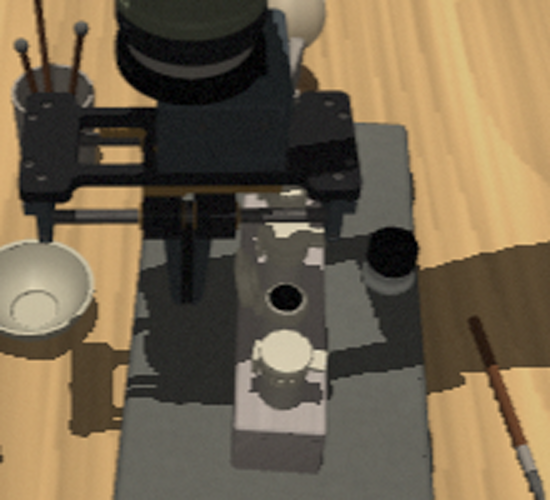

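The shut fingers stand behind the open cap at about (185,290) in this crop, clear of it. I push toward the robot, then over and down.

```bash
python3 -m jog '0 0 0 -0.5 -0.1 0.1 0;0 0 0 -1 -0.1 0.1 0;0 0 0 -1.4 -0.1 0.1 0;0 0 0 -1.8 -0.1 0.1 0;0 0 0 -2.1 -0.1 0.1 0'; python3 -m jog '0 0 0 -0.2 0 0 0;0 0 0 -0.5 0 0 0;0 0 0 -0.5 0 -0.2 0'
```

```text
time_s: 3.52
ee_pos: [522.3, 109.4, 153.1]
ee_rot: [179.9, -0.0, 90.7]
force: [1.0, -0.8, 0.3]
gripper_width: 0.3
time_s: 3.9
ee_pos: [509.8, 109.3, 147.5]
ee_rot: [-180.0, 0.0, 90.7]
force: [-1.5, 0.3, 1.2]
gripper_width: 0.4
```

```bash
python3 -m jog '0 0 0 -0.15 0 -0.2 0;0 0 0 -0.15 0 -0.4 0;0 0 0 -0.15 0 -0.44 0;0 0 0 -0.15 0 -0.44 0'
```

```text
time_s: 4.4
ee_pos: [506.0, 109.3, 137.6]
ee_rot: [-179.9, 0.0, 90.7]
force: [-4.6, -0.1, 12.2]
gripper_width: 0.9
```

```bash
python3 -m jog '0 0 0 0 0 -0.06 0;0 0 0 0 0 -0.12 0;0 0 0 0 0 -0.12 0'
```

```text
time_s: 4.78
ee_pos: [506.0, 109.3, 137.3]
ee_rot: [-180.0, -0.0, 90.7]
force: [-10.1, -1.8, 28.4]
gripper_width: 0.6
```

```bash
python3 -m jog '0 0 0 0 0 2.4 0;0 0 0 -0.1 -0.2 4.6 0;0 0 0 -0.2 -2.5 6 0;0 0 0 -0.3 -4.8 6.4 0;0 0 0 -0.3 -6.4 6.4 0'; python3 - <<'E'
from h import *
s=env.state(); print(s["ee_pos"],s["ee_rot"],s["qpos"],s["time_s"])
c=cam("wrist"); im=grab_frame("wrist"); save("w3",im[60:360,160:560].repeat(2,0).repeat(2,1))
for q,z in (("screw_wing",158),("cap_a",137.5)):
    for d in spotter.trace(q,"wrist")[:5]:
        ys,xs=np.nonzero(d["region"]); P=np.array([onz(c,(x,y),z,True)[:2] for x,y in zip(xs,ys)]); r=cv2.minAreaRect(P.astype(np.float32))
        m=P.mean(0); w,v=np.linalg.eigh(np.cov(P.T)); print(q,round(d["conf"],2),np.round(d["box"]),"rect",r,m.round(1),"axis deg",np.degrees(np.arctan2(v[1,1],v[0,1])).round(1))
t=grab_frame("top"); save("t2",cv2.resize(t[220:340,230:430],None,fx=4,fy=4,interpolation=2))
E
```

```text
time_s: 5.4
ee_pos: [499.5, -52.8, 294.4]
ee_rot: [179.9, 0.0, 90.7]
force: [0.5, 0.4, -0.6]
gripper_width: 0.2
[499.5340951  -52.81432418 294.41586829] [1.79872847e+02 4.32453291e-02 9.06565433e+01] [-7.33031892e+00  9.18548247e+00  9.04207945e+01 -2.55260917e-02
  8.02617951e+01 -7.98262148e+00] 5.4
screw_wing 0.92 [312. 230.  24.  27.] rect ((502.63616943359375, -67.35401916503906), (24.11920738220215, 20.5524959564209), 37.24034118652344) [502.2 -66.4] axis deg -136.6
screw_wing 0.52 [304. 129.  52.  37.] rect ((504.2430114746094, 15.14954662322998), (40.99590301513672, 28.139976501464844), 0.8341695666313171) [504.7  15.9] axis deg 167.9
cap_a 0.95 [316.   0.  48.  15.] rect ((514.146240234375, 145.80279541015625), (41.30605697631836, 14.66631031036377), 1.7782528400421143) [517.4 147.3] axis deg 180.0
cap_a 0.94 [314.  30.  47.  31.] rect ((511.3814392089844, 107.54914093017578), (41.66326141357422, 32.00755310058594), 26.358627319335938) [512.  108.4] axis deg 176.4
cap_a 0.64 [302. 131.  54.  36.] rect ((505.55218505859375, 17.489036560058594), (30.953369140625, 43.43878173828125), 52.302547454833984) [506.1  16.2] axis deg 166.2
cap_a 0.64 [309.  77.  51.  34.] rect ((508.5476379394531, 63.254154205322266), (31.106042861938477, 40.858299255371094), 54.95886993408203) [509.   62.1] axis deg 174.4
```

View pics/w3.png

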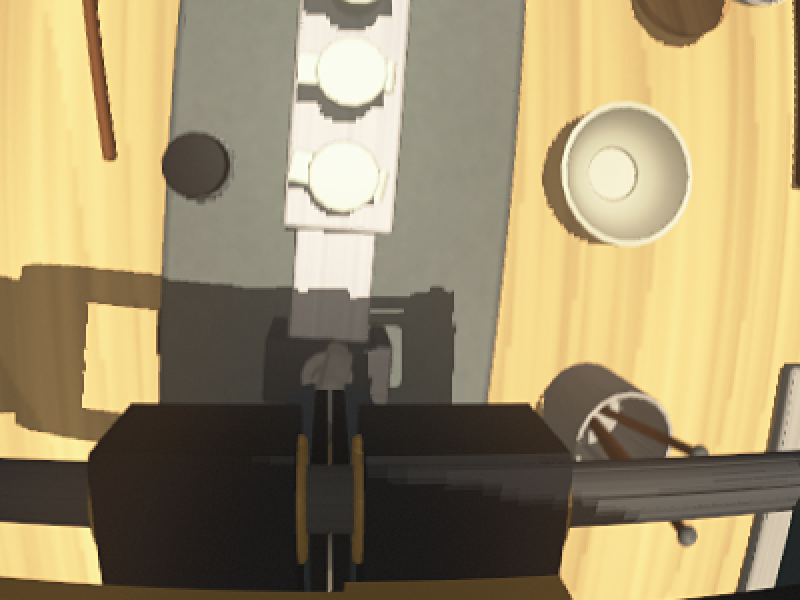

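View pics/t2.png

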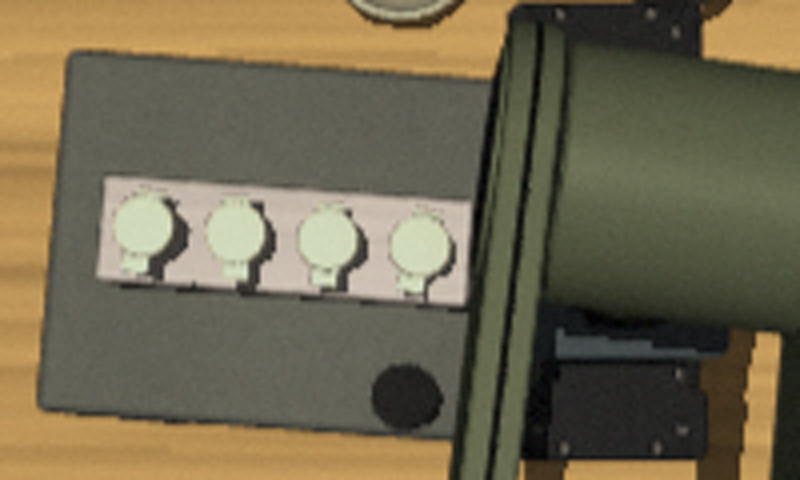

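All four caps are now shut. The wing is partly hidden by the fingers at (330,365) in the wrist crop, so I shift +y and look again.

```bash
python3 -m jog '0 0 0 0.1 2 0 0;0 0 0 0.1 2 0 0'; cat > wing.py <<'E'
from h import *
import sys
s=env.state(); print(np.round(s["ee_pos"],1),np.round(s["ee_rot"],1),s["time_s"])
c=cam("wrist"); im=grab_frame("wrist"); save(sys.argv[1],cv2.resize(im[150:330,220:430],None,fx=3,fy=3,interpolation=2))
for d in spotter.trace("screw_wing","wrist")[:2]:
    for z in (158,140):
        ys,xs=np.nonzero(d["region"]); P=np.array([onz(c,(x,y),z,True)[:2] for x,y in zip(xs,ys)]); r=cv2.minAreaRect(P.astype(np.float32))
        m=P.mean(0); w,v=np.linalg.eigh(np.cov(P.T)); print(round(d["conf"],2),np.round(d["box"]),"rect",r,m.round(1),"axis deg",np.degrees(np.arctan2(v[1,1],v[0,1])).round(1))
E
python3 wing.py w4
```

```text
time_s: 5.85
ee_pos: [501.7, 2.7, 293.0]
ee_rot: [-179.9, -0.1, 91.0]
force: [0.7, -1.0, 0.1]
gripper_width: 0.3
[501.7   2.7 293. ] [-1.799e+02 -1.000e-01  9.100e+01] 5.85
0.39 [476.  54.  90.  67.] rect ((682.2218627929688, 139.4131317138672), (102.23548889160156, 54.05784606933594), 18.820735931396484) [680.5 137.9] axis deg -158.3
0.39 [476.  54.  90.  67.] rect ((692.78759765625, 143.61788940429688), (108.25083923339844, 57.23855972290039), 18.82065200805664) [691. 142.] axis deg -158.3
0.37 [311.  90.  51.  35.] rect ((510.5990295410156, 106.76438903808594), (39.06175231933594, 28.519376754760742), 0.9529916048049927) [511.4 106.7] axis deg -179.1
0.37 [311.  90.  51.  35.] rect ((511.0668640136719, 109.0481185913086), (41.36012649536133, 30.197437286376953), 0.9529881477355957) [511.9 109. ] axis deg -179.1
```

View pics/w4.png

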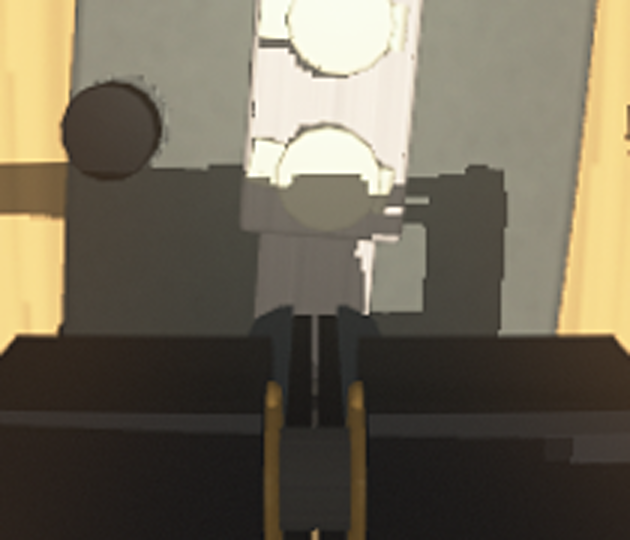

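That shift went the wrong way, since the camera looks ahead on the +y side. I go to y about -115 instead.

```bash
python3 -m jog '0 0 0 0 -2.4 0 0;0 0 0 0 -4.6 0 0;0 0 0 0 -4.8 0 0;0 0 0 0 -4.8 0 0'; python3 wing.py w5
```

```text
time_s: 6.45
ee_pos: [501.7, -120.8, 293.3]
ee_rot: [-180.0, -0.0, 90.6]
force: [-0.3, -0.0, -0.6]
gripper_width: -0.1
[ 501.7 -120.8  293.3] [-180.    -0.    90.6] 6.45
0.94 [308. 155.  27.  58.] rect ((501.326416015625, -82.53683471679688), (21.423583984375, 46.65066909790039), 0.22054080665111542) [501.2 -81.3] axis deg 74.9
0.94 [308. 155.  27.  58.] rect ((501.2326354980469, -84.13251495361328), (22.68297576904297, 49.39307403564453), 0.22047366201877594) [501.1 -82.9] axis deg 74.9
```

View pics/w5.png

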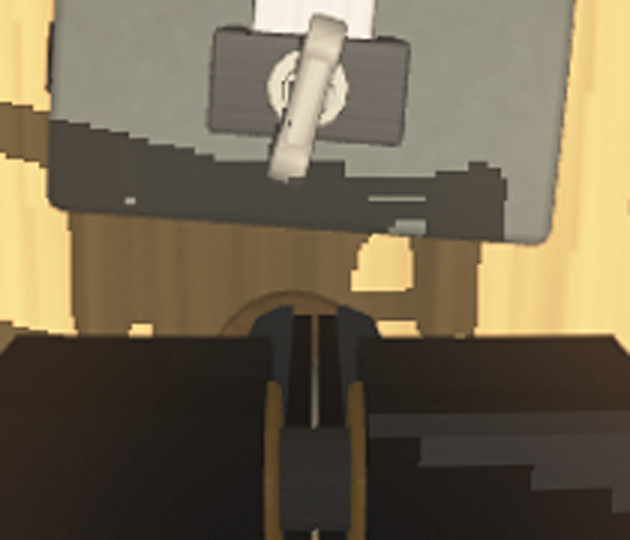

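The wing shows from (328,20) to (288,170) in the crop, its axis about 75°, centred near (501,-82), matching the cap row. I descend with the jaws across it.

```bash
python3 -m jog '0 0 -1.6 0 1 0 0.45;0 0 -3.1 0 1.55 -1 0.45;0 0 -3.1 0 1.55 -2.5 0.45;0 0 -3.1 0 1.55 -4 0.45;0 0 -3.1 0 1.55 -4.4 0.45'
```

```text
time_s: 7.18
ee_pos: [500.4, -80.4, 181.7]
ee_rot: [-179.8, 0.0, 75.3]
force: [0.9, -0.6, -0.1]
gripper_width: 41.2
```

```bash
python3 -m jog '0 0 0 0 0 -1 0.45;0 0 0 0 0 -1.8 0.45;0 0 0 0 0 -2.2 0.45;0 0 0 0 0 -2.2 0.45'; python3 wing.py w6
```

```text
time_s: 7.68
ee_pos: [502.1, -81.6, 128.9]
ee_rot: [180.0, -0.0, 75.2]
force: [-0.2, 0.6, -0.5]
gripper_width: 41.4
[502.1 -81.6 128.9] [180.   -0.   75.2] 7.675
0.84 [298. 246.  47. 111.] rect ((503.2414245605469, -78.2829818725586), (50.26492691040039, 18.652034759521484), 76.0409927368164) [504.1 -73.2] axis deg 72.9
0.84 [298. 246.  47. 111.] rect ((501.03009033203125, -85.90544128417969), (56.64948654174805, 21.021190643310547), 76.0403060913086) [502.  -80.2] axis deg 72.9
```

```bash
python3 -m jog '0 0 0 0 0 0 0;0 0 0 0 0 0 0;0 0 0 0 0 0 0;0 0 0 0 0 0 0;0 0 0 0 0 0 0' 15; python3 -m jog '0 0 0 0 0 0 0;0 0 0 0 0 0 0;0 0 0 0 0 0 0' 15; python3 -c "
from workcell import env;s=env.state();print(s['torque'],s['qpos'])"
```

```text
time_s: 8.4
ee_pos: [499.5, -81.4, 128.5]
ee_rot: [-179.7, 0.0, 75.2]
force: [-5.8, 1.0, 4.5]
gripper_width: 9.5
time_s: 8.78
ee_pos: [499.5, -81.4, 128.5]
ee_rot: [-179.7, 0.0, 75.2]
force: [-6.2, 1.7, 3.7]
gripper_width: 10.3
[ 0.18520438  0.88309781 -0.06254072] [-1.05622703e+01  1.65089622e+01  1.05689580e+02  1.56994888e-02
  5.80782474e+01  4.22726297e+00]
```

View pics/w6.png

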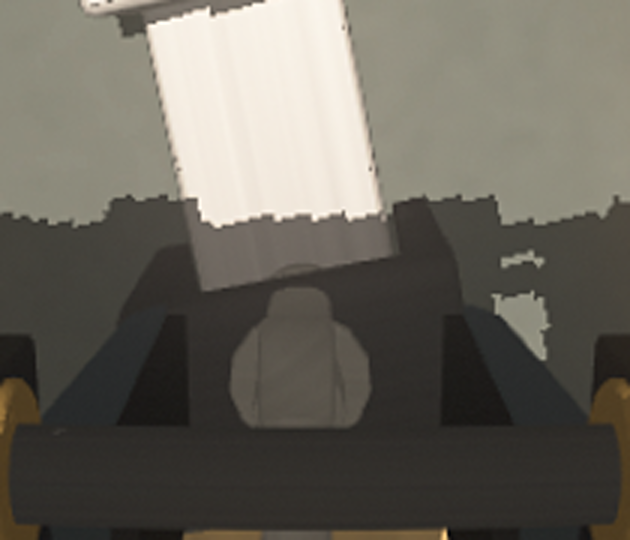

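The jaws hold the wing (10.3 mm). The arm was pulled about 2.5 mm in x, so I re-centre by that and turn clockwise.

```bash
python3 -m jog '0 0 0 -0.09 0 0 0;0 0 0 -0.09 0 0 0' 45; python3 -m jog '0 0 -1.5 0 0 0 0;0 0 -3 0 0 0 0;0 0 -5 0 0 0 0;0 0 -7 0 0 0 0;0 0 -9 0 0 0 0'; python3 -c "
from workcell import env;s=env.state();print(s['torque'],s['qpos'])"
```

```text
time_s: 9.02
ee_pos: [499.5, -81.4, 128.5]
ee_rot: [-180.0, -0.1, 75.2]
force: [0.2, 2.7, 1.7]
gripper_width: 10.1
time_s: 9.65
ee_pos: [500.6, -82.3, 128.6]
ee_rot: [179.9, -0.1, 29.9]
force: [1.2, -0.2, -1.3]
gripper_width: 9.5
[-0.09368004 -0.06011409  0.03499366] [-1.06130438e+01  1.64119826e+01  1.05823796e+02 -3.81023260e-02
  5.76367791e+01  4.95063452e+01]
```

```bash
cat > q.sh <<'E'
python3 -c "
from workcell import env;s=env.state();print('Tz',round(s['torque'][2],3),'yaw',round(s['ee_rot'][2],2),'q6',round(s['qpos'][5],2))"
E
python3 -m jog '0 0 -0.7 0 0 0 0;0 0 -1.4 0 0 0 0;0 0 -2.1 0 0 0 0;0 0 -2.8 0 0 0 0;0 0 -3.5 0 0 0 0'; bash q.sh;python3 -m jog '0 0 -0.7 0 0 0 0;0 0 -1.4 0 0 0 0;0 0 -2.1 0 0 0 0;0 0 -2.8 0 0 0 0;0 0 -3.5 0 0 0 0'; bash q.sh
```

```text
time_s: 10.28
ee_pos: [500.9, -82.8, 128.6]
ee_rot: [179.9, -0.1, 12.6]
force: [1.9, -1.7, -2.7]
gripper_width: 9.6
Tz 0.015 yaw 12.63 q6 66.79
time_s: 10.9
ee_pos: [500.9, -83.4, 128.6]
ee_rot: [179.8, -0.2, -4.9]
force: [1.2, -3.5, -2.6]
gripper_width: 10.0
Tz 0.094 yaw -4.86 q6 84.29
```

```bash
python3 -m jog '0 0 -0.7 0 0 0 0;0 0 -1.4 0 0 0 0;0 0 -2.1 0 0 0 0;0 0 -2.8 0 0 0 0' ; bash q.sh; python3 -m jog '0 0 -0.7 0 0 0 0;0 0 -1.4 0 0 0 0;0 0 -2.1 0 0 0 0;0 0 -2.8 0 0 0 0'; bash q.sh
```

```text
time_s: 11.4
ee_pos: [500.8, -83.8, 128.6]
ee_rot: [179.8, -0.2, -18.8]
force: [0.9, -4.3, -2.1]
gripper_width: 10.1
Tz 0.095 yaw -18.84 q6 98.29
time_s: 11.9
ee_pos: [500.6, -84.2, 128.6]
ee_rot: [179.8, -0.2, -32.8]
force: [0.5, -5.9, -3.1]
gripper_width: 10.0
Tz 0.076 yaw -32.83 q6 112.29
```

```bash
python3 -m jog '0 0 -0.7 0 -0.1 0 0;0 0 -1.4 0 -0.1 0 0;0 0 -2.1 0 -0.1 0 0' ; bash q.sh; python3 -m jog '0 0 -0.7 0 0 0 0;0 0 -1.4 0 0 0 0;0 0 -2.1 0 0 0 0'; bash q.sh
```

```text
time_s: 12.28
ee_pos: [500.3, -84.7, 128.5]
ee_rot: [-180.0, -0.1, -43.4]
force: [0.5, 0.8, -0.9]
gripper_width: 9.8
Tz 0.016 yaw -43.4 q6 122.52
time_s: 12.65
ee_pos: [500.1, -84.9, 128.6]
ee_rot: [-180.0, -0.1, -53.9]
force: [0.2, -0.2, 0.3]
gripper_width: 9.7
Tz 0.019 yaw -53.88 q6 133.01
```

No stop yet after 129°, and joint 6 is near its limit. I'll release, lift, turn back a half turn and regrasp.

```bash
python3 -m jog '0 0 0 0 0 0 0.45;0 0 0 0 0 0 0.45;0 0 0 0 0 0 0.45;0 0 0 0 0 1.2 0.45;0 0 0 0 0 2 0.45'; bash q.sh
for i in 1 2 3; do python3 -m jog '0 0 2.1 0 0 0 0.45;0 0 4.2 0 0 0 0.45;0 0 6.3 0 0 0 0.45;0 0 8.4 0 0 0 0.45;0 0 10.5 0 0 0 0.45' | sed -n '1,3p'; done; bash q.sh
```

```text
time_s: 13.28
ee_pos: [499.9, -84.5, 179.5]
ee_rot: [-180.0, -0.0, -53.8]
force: [-0.2, 0.2, -0.2]
gripper_width: 41.1
Tz 0.015 yaw -53.76 q6 132.88
time_s: 13.9
ee_pos: [499.6, -84.4, 178.6]
ee_rot: [180.0, -0.0, -0.9]
time_s: 14.52
ee_pos: [499.6, -84.4, 178.6]
ee_rot: [180.0, 0.0, 51.6]
time_s: 15.15
ee_pos: [499.6, -84.4, 178.6]
ee_rot: [180.0, 0.0, 104.1]
Tz 0.06 yaw 104.08 q6 -24.97
```

```bash
python3 -m jog '0 0 2.1 0 0 0 0.45;0 0 4.2 0 0 0 0.45;0 0 4.4 0 0 0 0.45;0 0 4.4 0 0 0 0.45'; python3 wing.py w7
```

```text
time_s: 15.65
ee_pos: [499.6, -84.4, 178.5]
ee_rot: [180.0, 0.0, 125.6]
force: [0.2, 0.5, -0.3]
gripper_width: 41.2
[499.6 -84.4 178.5] [180.    0.  125.6] 15.65
0.77 [306. 220.  40.  74.] rect ((496.7099914550781, -77.23916625976562), (19.787649154663086, 41.57380676269531), 35.527915954589844) [495.9 -76.1] axis deg 125.3
0.77 [306. 220.  40.  74.] rect ((499.833984375, -81.57791137695312), (21.648746490478516, 45.48392105102539), 35.527870178222656) [498.9 -80.3] axis deg 125.3
```

View pics/w7.png

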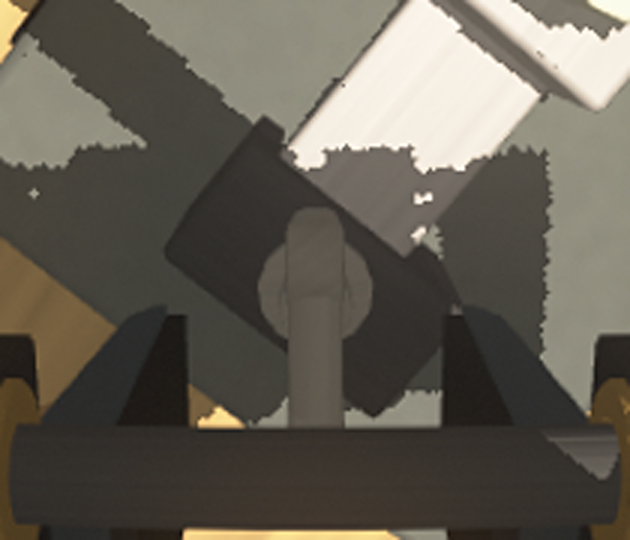

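The wing is centred and aligned between the jaws, at (315,300). I descend and regrip.

```bash
python3 -m jog '0 0 0.1 0 0 -1 0.45;0 0 0.1 0 0 -2 0.45;0 0 0.1 0 0 -2 0.45;0 0 0.1 0 0 -2 0.2;0 0 0.1 0 0 -2 0' 15; python3 -m jog '0 0 0 0 0 0 0;0 0 0 0 0 0 0;0 0 0 0 0 0 0;0 0 0 0 0 0 0' 15; bash q.sh
```

```text
time_s: 16.38
ee_pos: [500.4, -84.5, 129.7]
ee_rot: [179.9, 0.1, 126.2]
force: [1.5, 0.3, 0.1]
gripper_width: 23.8
time_s: 16.88
ee_pos: [499.9, -84.5, 129.1]
ee_rot: [180.0, 0.0, 126.2]
force: [-1.0, -0.4, 6.3]
gripper_width: 9.9
Tz -0.046 yaw 126.21 q6 -47.11
```

```bash
python3 -m jog '0 0 0 0 0 0 0;0 0 -0.5 0 0 0 0;0 0 -1 0 0 0 0;0 0 -1.5 0 0 0 0' 50; bash q.sh; python3 -m jog '0 0 -0.5 0 0 0 0;0 0 -1 0 0 0 0;0 0 -1.5 0 0 0 0'; bash q.sh
```

```text
time_s: 17.38
ee_pos: [499.7, -84.6, 129.2]
ee_rot: [180.0, 0.0, 118.7]
force: [-1.0, -0.8, 5.1]
gripper_width: 9.5
Tz 0.037 yaw 118.65 q6 -39.53
time_s: 17.75
ee_pos: [499.7, -84.7, 129.2]
ee_rot: [-180.0, 0.1, 111.5]
force: [-1.1, 0.3, 7.0]
gripper_width: 11.0
Tz 1.805 yaw 111.48 q6 -32.28
```

Tz has jumped to 1.8 N m, so the screw is seated on its stop. I unload in small steps to find the seat angle as it really is, without the twist in the grip.

```bash
python3 -m jog '0 0 0 0 0 0 0'|tail -1; bash q.sh; for i in 1 2 3 4 5 6 7 8; do python3 -m jog '0 0 0.16 0 0 0 0' | tail -1; bash q.sh; done
```

```text
gripper_width: 11.1
Tz 1.812 yaw 111.59 q6 -32.37
gripper_width: 11.0
Tz 1.623 yaw 112.41 q6 -33.19
gripper_width: 10.7
Tz 1.568 yaw 113.19 q6 -33.98
gripper_width: 10.1
Tz 1.417 yaw 113.96 q6 -34.76
gripper_width: 9.7
Tz 1.139 yaw 114.73 q6 -35.53
gripper_width: 9.6
Tz 0.543 yaw 115.44 q6 -36.27
gripper_width: 9.8
Tz -0.059 yaw 116.07 q6 -36.94
gripper_width: 9.8
Tz -0.054 yaw 116.84 q6 -37.73
gripper_width: 10.1
Tz 0.005 yaw 117.64 q6 -38.53
```

The unloading gives a clear seat angle at tool yaw 116.0°, with elastic twist only and no slip. I back off to 206.0°, which is 17.7 units from here.

```bash
python3 -m jog '0 0 1 0 0 0 0;0 0 2 0 0 0 0;0 0 3 0 0 0 0;0 0 4 0 0 0 0;0 0 5 0 0 0 0'; bash q.sh;  python3 -m jog '0 0 1 0 0 0 0;0 0 2 0 0 0 0;0 0 3 0 0 0 0;0 0 4 0 0 0 0;0 0 5 0 0 0 0'; bash q.sh;  python3 -m jog '0 0 1 0 0 0 0;0 0 2 0 0 0 0;0 0 3 0 0 0 0;0 0 4 0 0 0 0;0 0 5 0 0 0 0'; bash q.sh
```

```text
time_s: 19.5
ee_pos: [500.2, -84.2, 129.2]
ee_rot: [179.9, 0.1, 142.8]
force: [0.2, 0.5, 4.6]
gripper_width: 9.8
Tz -0.051 yaw 142.75 q6 -63.66
time_s: 20.12
ee_pos: [500.4, -83.6, 129.2]
ee_rot: [179.9, 0.1, 167.7]
force: [0.1, 2.5, 5.5]
gripper_width: 9.8
Tz -0.093 yaw 167.73 q6 -88.67
time_s: 20.75
ee_pos: [500.4, -83.0, 129.2]
ee_rot: [179.9, 0.2, -167.3]
force: [0.6, 5.8, 5.0]
gripper_width: 9.7
Tz -0.031 yaw -167.29 q6 -113.66
```

```bash
python3 -m jog '0 0 0.9 0 0.06 0 0;0 0 1.8 0 0.06 0 0;0 0 2.68 0 0.06 0 0;0 0 2.68 0 0.06 0 0'; bash q.sh; python3 - <<'E'
from h import *
im=grab_frame("top"); s=grab_frame("side"); c=cam("wrist"); w=grab_frame("wrist")
o=np.zeros((600,800,3),np.uint8); o[:360,:480]=cv2.resize(w,(480,360)); o[360:600,:400]=cv2.resize(im[200:320,220:420],(400,240)); o[:450,480:800]=cv2.resize(s[130:400,250:442],(320,450)); save("fin",o)
for n in ("wrist",):
  for d in spotter.trace("screw_wing",n)[:1]:
    ys,xs=np.nonzero(d["region"]); P=np.array([onz(c,(x,y),146,True)[:2] for x,y in zip(xs,ys)]); print(d["conf"],cv2.minAreaRect(P.astype(np.float32)))
E
```

```text
time_s: 21.25
ee_pos: [500.3, -82.6, 129.1]
ee_rot: [-180.0, 0.1, -154.0]
force: [0.7, 2.3, 5.5]
gripper_width: 9.5
Tz 0.045 yaw -153.99 q6 -126.76
0.73 ((501.62646484375, -82.48788452148438), (54.858970642089844, 12.933765411376953), 26.133832931518555)
```

View pics/fin.png

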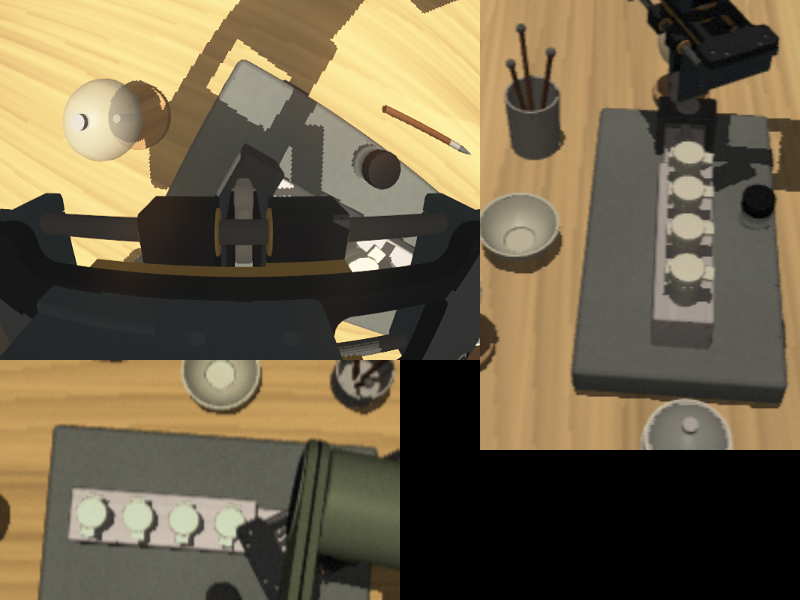

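All four caps are shut, the bystanders stand where they were, and the wing measures 26.1° (= 206.1°), as aimed. I hand it in.

```bash
python3 -c "
from workcell import env;print(env.job_done());s=env.state();print(s['time_s'],s['gripper_width'],s['ee_rot'])"
```

```text
the job is handed in; nothing more can be done
None
the job is handed in; nothing more can be done
```

The job is done and handed in, about 21 s into the 72 s allowed. The hand-in reported no verdict, as expected.

- **Cap:** I swung the open cap (second tube from the left, at y = 73 mm) shut from behind and pressed it with 28 N. The fingertips stopped at 137.3 mm, against the 137.5 mm given for a shut cap. The top and side pictures show all four caps shut.
- **Screw seated:** I turned it clockwise about 139° in all, regrasping once because the wrist was near its range limit. At the stop the torque reached 1.8 N m. Unloading in small steps put the seat at tool yaw 116.0°.
- **Backed off:** I turned it back to tool yaw 206.0°, a quarter turn, and left it gripped at 50 N. The last wrist picture puts the wing at 206.1°.
- **Surroundings:** The baubles, pots and brushes I could see in the last pictures stand as before. I did not measure their positions, and the arm hid part of the view.
- **Checks that failed or disagreed:**
  - One look was taken from the wrong side and could not see the wing.
  - The first estimate of the screw's axis was about 2.5 mm off in x and in y, which I corrected from the forces while gripping.

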